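# Clamp the row of remotes in the shelf holder

### The arm

A 6-joint arm with a two-finger parallel gripper is mounted at the origin on the work surface. World frame = base frame: x ahead of the robot, y to its left, z up, the work surface at z = 0. Lengths are in mm, angles in rad, forces in N, time in s.
With the tool pointing down it reaches from about 300 to 775 mm from the base axis. Payload 14.6 kg.
Tool frame: the origin (TCP) lies midway between the tips of the shut fingers; the grasp point (between the pads) lies 19 mm behind it; z points along the fingers, y is the direction in which the jaws open and shut (so a half turn about z gives the same grasp; the last joint's range is limited). The gripper opens to 94 mm and grips with 3 to 60 N. Pads are 16 mm wide; open, the fingers measure 119 mm over their backs; the gripper's body (75 mm by 177 mm) begins 78 mm behind the grasp point.
Start: joints at [-1.178, 0.3, 1.521, -0, 1.321, -0.067], TCP at [244.065, -492.871, 205.446] pointing down, gripper open.
Joint ranges: [-3.03, 3.03], [-0.79, 2.21], [0.23, 2.52], [-1.04, 4.18], [0, 3.07], [-2.55, 2.55]. Speed limits (rad/s): [2.22, 2.22, 2.57, 3.14, 3.14, 3.14].

### API

Orientations are given as [roll, pitch, yaw] about the fixed x, y, z axes, in that order (R = Rz(yaw) Ry(pitch) Rx(roll)).
In Python, from cell import read_state, camera, get_calibration, sign_off gives the robot as it stands.
- The arm moves only by the tool carry_out, never from a script. Its argument "series" is a list of rows, each an object with "delta_pos": the shift along the world's x, y, z in mm, a list of three; "turn": the turn, a rotation vector about the world's x, y, z in rad, a list of three; "hand": the opening, from 0 (shut) to 1 (fully open). A call has 1 to 8 rows; each row is the pose to reach, as a shift and turn from the pose commanded when the call began; what a row does not reach only later rows make up. A row lasts 1/8 s, in which the tool goes at most 62.5 mm and 10.7 degrees, less where a joint would pass 70% of its speed; a pose out of reach is approached as far as the arm can. A call with a gripper value outside its range is refused whole. The fingers move at their own pace and stop on an object; "squeeze" is the grip in N (left out, the last holds). Time passes only in rows, so rows that repeat a pose let the fingers close. It gives the time, the measured TCP pose, the force and the opening at its end, in the units of the state.
- read_state(): the state, without advancing time (a new reading comes with each control period).
- camera(name): name is "side" or "top" or "wrist"; returns the picture (384x512x3 uint8, red, green, blue); there is no depth.
- get_calibration(name): a dict with "intrinsics" (3x3 intrinsics, pixels), "pose" (4x4, takes a point from camera to world coordinates). Camera axes: x right, y down, z forward; pixel columns grow to the right and rows downward; lengths in mm; the calibration is good to about 2 mm. A picture is of the moment at which its call begins: read the wrist's pose just before it. get_calibration takes no time and is no camera call; for the wrist camera it gives the pose at the moment of the call.
- sign_off(): hands the job in, once; it reports no verdict.
The state is a dict: "clock": time; "joints": joint angles; "qd": joint speeds; "effort": joint torques, N m; "eef_pos": TCP position; "eef_rot": TCP orientation; "wrist_force": force on the tool from outside, world axes, zero at the start; "moment": the same for the moment, N m; "finger_gap": finger opening in mm.
Only numpy, scipy, OpenCV 4.12 (cv2) and the standard library are available. Lean on these libraries where they do the work, as an engineer would, in place of code of your own. Each camera call takes 0.05 s, during which the arm holds its last target.

### The job

Lay the short remote flat in the wooden holder between the clamp's rubber pad and the two long remotes, parallel to them and in line with the middle of the pad, and let go. Then pump the clamp's thumb trigger (down, and up again) until the jaw has pushed all three remotes together against the end stop and the sprung pad is about half-way in, never all the way, which would crush them. Finish still holding the trigger down like that; move the jaw by the trigger only and leave the other things on the shelf where they are.

Things in the scene. Friction and masses are not known exactly. Their poses are not given: they have to be found in the camera images.
- clamp: Remote holder, fixed to the shelf: walnut board 150 mm (x) by 345 mm (y, from -145 to 200), 12 mm thick; its top is the bed for the remotes. Origin under the board on its centre line; y runs from the trigger towards the end stop, x along the remotes, z up. Steel ratchet housing at y -132 to -92 mm, 40 mm wide, 95 mm high; a toothed bar sticks out behind it under the trigger.
- stop_face (a point): Middle of the inner face of the end stop, a wooden ledge at the +y end of the holder, 130 mm long (x), 24 mm above the bed; it faces the pad. Screwed down anew each time, at y = 155 to 171 mm in the holder's frame; it does not move. The point is 12 mm above the bed.
- short_remote_center (a point): Centre (half-way up) of the short remote: white plastic, 120 mm long (its x), 36 mm wide (its y), 16 mm thick, about 80 g, lies loose on the shelf to one side of the holder, buttons up; z up.
- remote_a_center (a point): Centre of the long black remote next to the end stop (up to 20 mm short of it), 165 mm long (its x), 42 mm wide (its y), 18 mm thick, about 100 g, loose on the bed of the holder.
- remote_b_center (a point): Centre of the other long black remote, the same size, loose on the bed on the pad side of the first. The free room between it and the pad at the start is 90 to 112 mm; closed up, the three remotes take 120 mm from the end stop.
- pad_face (a point): Middle of the front face (towards the end stop) of the jaw's rubber pad, a plate 60 mm (holder's x) by 8 mm thick by 15 mm high; 9 mm above the bed. Two rods carry it before a black jaw block (64 mm wide, 32 mm high, 18 mm thick), with a 17 mm open gap between them while nothing presses on the pad.
- pad (a joint): How far the sprung pad is pushed back towards its jaw block, m: 0 free, 0.017 all the way in. About 1 N per mm; sliding the remotes along the bed takes up to 3 mm. About half-way (4 to 12 mm) is a proper clamping; beyond 14 mm the remotes are crushed.
- jaw (a joint): How far the jaw has been driven towards the end stop, m: 0 fully back, at most 0.12. It stays where it is driven (about 7 N of friction); only the trigger's ratchet moves it, forwards.
- thumb (a point): Middle of the top face of the trigger's thumb plate, black plastic 34 by 34 mm, 80 mm from the pivot (pivot at holder's y -112, z 82 mm) on the side away from the end stop; pressed down from above. Released it stands 102 mm above the shelf and slopes 0.20 rad up away from the pivot; fully pressed, 70 mm.
- trigger (a joint): Angle of the trigger, rad: 0 released (sprung up), 0.40 fully pressed. Going down it drives the jaw 0.046 m per rad, after up to 12 mm (first stroke) or 7 mm (later) of idle travel: 12 mm a full stroke, 18 at most. Coming up, the pawl clicks back over teeth 12 mm apart, so let it come up almost fully. Pressing takes 2 to 15 N.
- opener: Stainless steel bottle opener, 105 mm long, 4 mm thick, flat on the shelf to the other side of the holder; leave alone.
- coaster: Round ceramic coaster, 100 mm across, 8 mm thick, beyond the holder; leave alone.
- mug: Mug, 80 mm across, 90 mm high, beyond the holder; leave alone.
- candle: Terracotta candle pot, 72 mm across, 66 mm high, beyond the holder; leave alone.
- paperback: Paperback book, 112 by 180 by 24 mm, lying near the robot on its left; leave alone.
- glasses_case: Black glasses case, 60 by 155 by 40 mm, near the robot on its right; leave alone.
Things that resemble listed ones, but are neither listed nor needed, are in the scene too. Of the things shaped like the part that bears short_remote_center, the white one is meant.

How it is judged (in metres and radians):
On the way, in this order (a step that is already met when the one before it is completed fails the run):
1. the short remote lies flat on the bed between the pad and the long remotes, parallel to them, let go (x of short_remote_center in the frame of clamp between -0.035 and 0.035 m and z of short_remote_center in the frame of clamp between 0.015 and 0.025 m and angle between short_remote_center's own z axis and vertical below 0.12 rad and angle between the x axis of short_remote_center and the x axis of remote_b_center, either way round below 0.2 rad and y of short_remote_center in the frame of remote_b_center below -0.036 m and y of short_remote_center in the frame of pad_face above 0.015 m and contact force between the fingers and short_remote below 0.1 N and linear speed of short_remote below 0.02 m/s), for 0.2 s.
2. the row is pressed together against the end stop, the pad part-way in, the trigger held down (x of short_remote_center in the frame of clamp between -0.035 and 0.035 m and z of short_remote_center in the frame of clamp between 0.015 and 0.025 m and angle between each of short_remote_center, remote_a_center, remote_b_center's own z axis and vertical below 0.12 rad and value of joint pad between 0.004 and 0.012 m and value of joint trigger above 0.03 rad and contact force between the fingers and trigger above 1 N and contact force between pad and short_remote above 2 N and contact force between short_remote and remote_b above 1 N and contact force between remote_b and remote_a above 0.5 N and y of remote_a_center in the frame of stop_face above -0.026 m and angle between the x axis of each of short_remote_center, remote_a_center and the x axis of remote_b_center, either way round below 0.1 rad and contact force between the fingers and short_remote below 0.2 N and linear speed of short_remote below 0.02 m/s), for 0.2 s.
At the end, for the whole second after the job is handed in: Short remote flat, within 35 mm of the centre line, parallel within 0.1 rad; all three remotes touching, the last within 5 mm of the end stop; pad pressed on the row and pushed in 4 to 12 mm; fingers press the trigger with over 1 N, held beyond 0.03 rad; nothing moves (all of step 2); the arm keeps its last pose, push and grip.
It fails at once if the remotes are crushed: the pad is pushed in more than 14 mm (value of joint pad above 0.014 m).
It fails at once if the jaw or pad is pushed by the robot (contact force between any of the fingers, the arm and jaw above 2 N).
It fails at once if another thing on the shelf is moved more than 30 mm (distance of any of opener, coaster, mug, candle, paperback, glasses_case from where it was at the start of the episode above 0.03 m).
It also fails if it takes over 72 s, if anything falls off the work surface, if the arm or the gripper's body presses on something with over 40 N, if the wrist force passes 120 N, or if a joint passes its speed limit or range.

## Working session

There is one attempt and no reset: what is moved stays moved. The work goes in short steps, Python scripts to look and compute and a tool call to move; the robot and the scene stay as the last step left them, time stands still between calls to the robot, and variables do not carry over. Pictures are saved under pics/ and viewed, and the job is handed in when it is done.

Besides the shell and the picture viewer there is one more tool, called after "Emit:" as a command line: name --argument value ..., lists and objects as JSON in quotes. carry_out: Moves the arm, as the interface text tells. Its arguments: {"type":"object","properties":{"series":{"type":"array"},"squeeze":{"type":"number"}},"required":["series"]}

```bash
mkdir -p pics; ls
cat > h.py <<'E'
import numpy as np, cv2, json
from cell import read_state, camera, get_calibration, sign_off
def snap(name,tag):
    c=get_calibration(name); im=camera(name)
    cv2.imwrite(f'pics/{tag}.png',im[:,:,::-1]); np.savez(f'pics/{tag}.npz',im=im,K=np.array(c['intrinsics']),T=np.array(c['pose']))
def ray(tag,uv,z):
    d=np.load(f'pics/{tag}.npz');K,T=d['K'],d['T']
    r=T[:3,:3]@np.linalg.solve(K,[uv[0],uv[1],1]);o=T[:3,3]
    return o+r*(z-o[2])/r[2]
def proj(tag,p):
    d=np.load(f'pics/{tag}.npz');K,T=d['K'],d['T']
    q=K@(T[:3,:3].T@(np.array(p)-T[:3,3]));return q[:2]/q[2]
def crop(tag,out,x0,x1,y0,y1,s):
    im=cv2.imread(f'pics/{tag}.png')[y0:y1,x0:x1]
    cv2.imwrite(f'pics/{out}.png',cv2.resize(im,None,fx=s,fy=s,interpolation=cv2.INTER_CUBIC))
E
python3 - <<'E'
from h import *
for n in ['side','top','wrist']:
    snap(n,n+'0'); c=get_calibration(n); print(n,np.round(c['intrinsics'],1).tolist(),np.round(c['pose'],2).tolist())
print(read_state())
E
```

```text
pics
side [[411.8, 0.0, 255.4], [0.0, 411.8, 198.0], [0.0, 0.0, 1.0]] [[0.97, -0.17, 0.17, 300.34], [-0.24, -0.65, 0.72, -1059.02], [-0.02, -0.74, -0.67, 1048.24], [0.0, 0.0, 0.0, 1.0]]
top [[477.0, 0.0, 256.3], [0.0, 477.0, 190.1], [0.0, 0.0, 1.0]] [[-0.1, -0.97, 0.22, 220.3], [-0.99, 0.1, -0.02, -69.25], [-0.0, -0.22, -0.98, 1500.7], [0.0, 0.0, 0.0, 1.0]]
wrist [[297.2, 0.0, 257.1], [0.0, 297.2, 192.0], [0.0, 0.0, 1.0]] [[0.44, -0.86, -0.25, 316.57], [-0.9, -0.43, -0.12, -457.97], [-0.0, 0.28, -0.96, 384.72], [0.0, 0.0, 0.0, 1.0]]
{'clock': 0.15, 'joints': array([-1.17764126e+00,  3.00331683e-01,  1.52141352e+00,  1.55529716e-05,
        1.32068736e+00, -6.66050728e-02]), 'qd': array([ 0.00172133, -0.00123964, -0.00298778,  0.00021753,  0.00018619,
       -0.00142396]), 'effort': array([ 4.70003160e-04, -5.31964123e+01, -3.52816379e+01,  7.08688376e-02,
        2.36487191e-02, -7.32859098e-05]), 'eef_pos': array([ 243.98006525, -492.71524939,  205.0336886 ]), 'eef_rot': array([-3.14075561e+00, -7.09333768e-05,  4.59756256e-01]), 'wrist_force': array([-0.25271083,  0.33094541, -0.34222574]), 'moment': array([-0.05686241,  0.02805904, -0.0589481 ]), 'finger_gap': 94.1056744427}
```

View pics/top0.png

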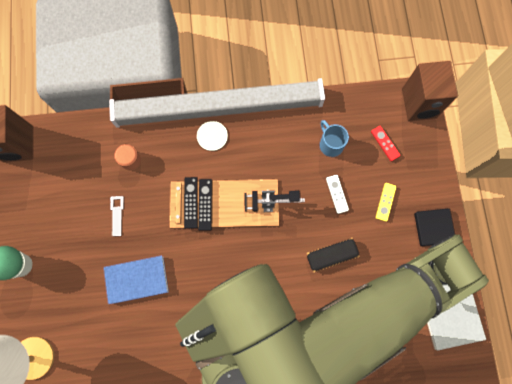

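View pics/side0.png

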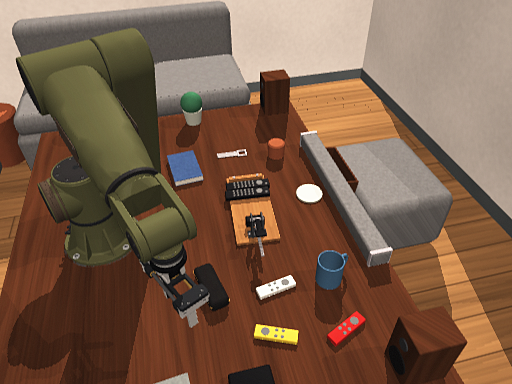

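View pics/wrist0.png

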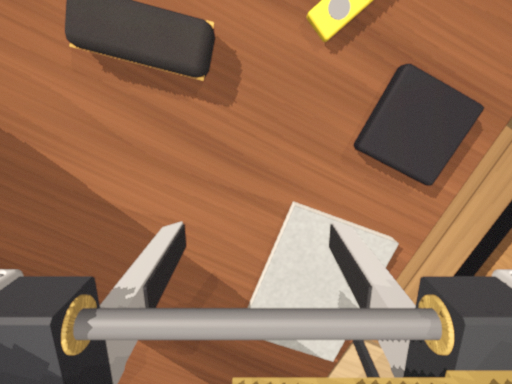

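Candidates in the top view are: white remote (337,194), yellow remote (386,202), red remote (386,143), and the pale opener (117,215), which is a different shape. I choose the white one and will check it in close crops.

Run:
```python
from h import *
crop('top0','c1',155,365,165,245,3.7)
crop('side0','c2',200,330,160,310,4)
```

```text
(no output)
```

View pics/c1.png

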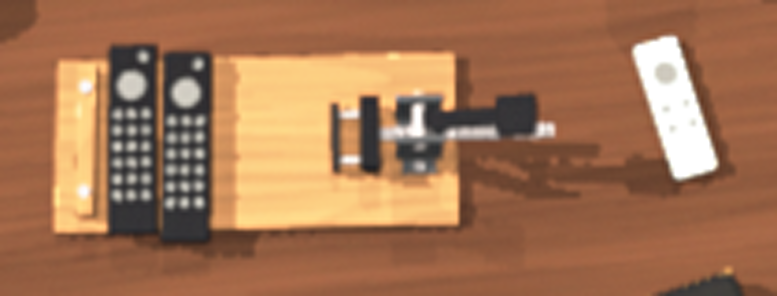

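View pics/c2.png

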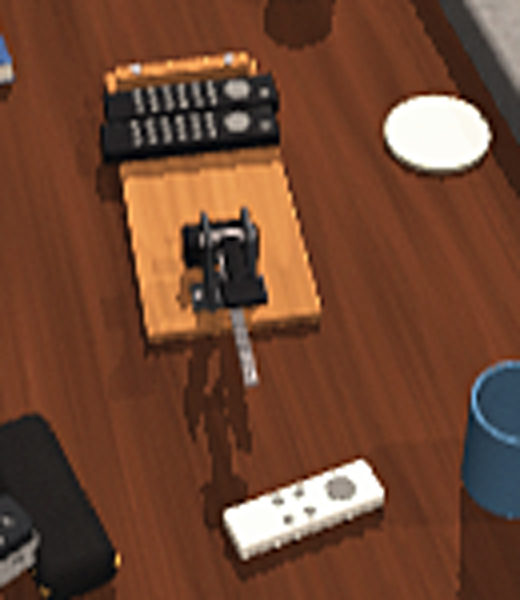

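```bash
cat >> h.py <<'E'
def cr(tag,pts,z,x0=155,y0=165,s=3.7):
    return np.array([ray(tag,(x0+(a+.5)/s-.5,y0+(b+.5)/s-.5),z)[:2] for a,b in pts])
E
python3 - <<'E'
from h import *
im=np.load('pics/top0.npz')['im']
m=(im.min(2)>165).astype(np.uint8); m[:, :320]=0; m[:,360:]=0; m[:160]=0; m[225:]=0
n,l,st,ce=cv2.connectedComponentsWithStats(m); print(st,ce)
ys,xs=np.nonzero(m); w=np.array([ray('top0',(x,y),16)[:2] for x,y in zip(xs,ys)]).astype(np.float32)
print(w.mean(0),cv2.minAreaRect(w))
b=cr('top0',[(54,59),(458,52),(460,228),(53,234)],12);print('board',b.round(1), [np.linalg.norm(b[i]-b[(i+1)%4]).round() for i in range(4)])
for nm,p in dict(a=[(110,44),(155,44),(157,234),(108,234)],b=[(163,51),(209,52),(210,242),(161,241)]).items():
    q=cr('top0',p,30);print(nm,q.round(1),q.mean(0).round(1),[np.linalg.norm(q[i]-q[(i+1)%4]).round() for i in range(4)])
print('pad z27',cr('top0',[(332,103),(332,172)],29).round(1))
print('block z44',cr('top0',[(362,96),(379,96),(378,171),(362,171)],44).round(1))
print('stop z36',cr('top0',[(77,64),(98,64),(98,216),(77,216)],36).round(1))
print('thumb z~102',cr('top0',[(497,95),(535,95),(536,136),(497,136)],102).round(1))
E
```

```text
[[     0      0    512    384 196142]
 [   326    175     23     38    466]] [[255.30666558 191.495075  ]
 [336.87553648 193.57296137]]
[ 515.3942  -351.52945] ((515.622314453125, -351.30108642578125), (122.09712982177734, 38.976158142089844), 9.944430351257324)
board [[ 615.   177.4]
 [ 584.3 -172.4]
 [ 431.  -156.5]
 [ 462.1  188.1]] [np.float64(351.0), np.float64(154.0), np.float64(346.0), np.float64(153.0)]
a [[618.5 125.6]
 [614.4  87.1]
 [450.1  98.1]
 [454.4 139. ]] [534.3 112.5] [np.float64(39.0), np.float64(165.0), np.float64(41.0), np.float64(165.0)]
b [[607.5  80.7]
 [602.4  41.5]
 [438.7  54.4]
 [443.8  95.2]] [523.1  67.9] [np.float64(40.0), np.float64(164.0), np.float64(41.0), np.float64(164.0)]
pad z27 [[546.9 -59.2]
 [487.4 -53.3]]
block z44 [[546.9 -85.1]
 [545.4 -99.4]
 [481.5 -91.8]
 [482.9 -78.5]]
stop z36 [[602.2 154.1]
 [600.3 136.3]
 [469.5 145.4]
 [471.3 163. ]]
thumb z~102 [[ 523.2 -193.6]
 [ 520.  -224.2]
 [ 486.2 -220.8]
 [ 489.5 -189.5]]
```

The crops confirm the white remote. Its corners measure 122x39 mm at z=16, centre (515,-351), yaw 0.174. The holder yaw is -0.088, with its origin at about (521,-18). The thumb is at about (505,-207), and the pad-to-B gap is about 103 mm. All of these fit the given sizes, so I move above the remote.

Emit:
carry_out --series '[{"delta_pos": [50, 26, 0], "turn": [0, 0, -0.06], "hand": 0.8}, {"delta_pos": [100, 52, 0], "turn": [0, 0, -0.12], "hand": 0.8}, {"delta_pos": [150, 78, -20], "turn": [0, 0, -0.18], "hand": 0.8}, {"delta_pos": [200, 104, -40], "turn": [0, 0, -0.24], "hand": 0.8}, {"delta_pos": [250, 130, -60], "turn": [0, 0, -0.286], "hand": 0.8}, {"delta_pos": [271, 141, -90], "turn": [0, 0, -0.286], "hand": 0.8}, {"delta_pos": [271, 141, -90], "turn": [0, 0, -0.286], "hand": 0.8}, {"delta_pos": [271, 141, -90], "turn": [0, 0, -0.286], "hand": 0.8}]'

```text
clock: 1.15
eef_pos: [514.6, -352.6, 116.3]
eef_rot: [3.141, -0.0, 0.173]
wrist_force: [-0.6, 0.4, 0.6]
finger_gap: 75.3
```

Run:
```python
from h import *
s=read_state();print(s['eef_pos'],s['eef_rot'],s['wrist_force'],s['finger_gap'])
snap('wrist','w1')
print(proj('w1',[515.4,-351.5,16]))
```

```text
[ 514.64830639 -352.55161403  116.31666686] [ 3.14102263e+00 -3.25848194e-04  1.73394795e-01] [-0.63710891  0.35741719  0.62467789] 75.32610676302683
[254.98206569 190.61222096]
```

View pics/w1.png

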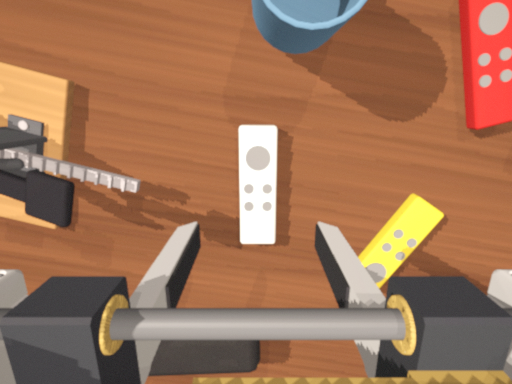

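The wrist view shows the white remote upright at (258,185), spanning 238–277 by 124–245, so it is aligned with the jaws. The yellow remote lies to the right, with its nearest corner at (360,262).

Run:
```python
from h import *
im=np.load('pics/w1.npz')['im']
m=(im.min(2)>190).astype(np.uint8); m[:, :225]=0; m[:,290:]=0; m[:115]=0; m[252:]=0
c,_=cv2.findContours(m,0,1); c=max(c,key=cv2.contourArea)
w=np.array([ray('w1',p[0],16)[:2] for p in c]).astype(np.float32)
print(cv2.minAreaRect(w), ray('w1',(358,262),0),ray('w1',(412,195),8))
```

```text
((519.032958984375, -353.1614990234375), (119.12134552001953, 35.80730438232422), 9.805394172668457) [ 449.24372855 -479.25273546    0.        ] [ 536.00603416 -509.19321253    8.        ]
```

Emit:
carry_out --series '[{"delta_pos": [4, -1, -50], "turn": [0, 0, 0], "hand": 0.75}, {"delta_pos": [4, -1, -95], "turn": [0, 0, 0], "hand": 0.75}, {"delta_pos": [4, -1, -112], "turn": [0, 0, 0], "hand": 0.75}, {"delta_pos": [4, -1, -112], "turn": [0, 0, 0], "hand": 0.75}, {"delta_pos": [4, -1, -112], "turn": [0, 0, 0], "hand": 0.2}, {"delta_pos": [4, -1, -112], "turn": [0, 0, 0], "hand": 0.2}, {"delta_pos": [4, -1, -112], "turn": [0, 0, 0], "hand": 0.2}, {"delta_pos": [4, -1, -112], "turn": [0, 0, 0], "hand": 0.2}]' --squeeze 20

```text
clock: 2.2
eef_pos: [519.2, -353.0, 3.9]
eef_rot: [3.141, -0.0, 0.174]
wrist_force: [-1.0, 1.3, 2.9]
finger_gap: 35.8
```

Gripped at 35.8 mm. I lift it and carry it over the holder.

Emit:
carry_out --series '[{"delta_pos": [0, 0, 55], "turn": [0, 0, 0], "hand": 0.2}, {"delta_pos": [0, 10, 110], "turn": [0, 0, 0], "hand": 0.2}, {"delta_pos": [0, 40, 155], "turn": [0, 0, 0], "hand": 0.2}, {"delta_pos": [0, 95, 175], "turn": [0, 0, -0.08], "hand": 0.2}, {"delta_pos": [0, 155, 175], "turn": [0, 0, -0.16], "hand": 0.2}, {"delta_pos": [0, 215, 175], "turn": [0, 0, -0.24], "hand": 0.2}, {"delta_pos": [0, 275, 175], "turn": [0, 0, -0.262], "hand": 0.2}, {"delta_pos": [0, 325, 165], "turn": [0, 0, -0.262], "hand": 0.2}]'

```text
clock: 3.2
eef_pos: [519.0, -25.8, 169.1]
eef_rot: [-3.142, -0.002, -0.088]
wrist_force: [1.8, 0.1, -0.4]
finger_gap: 35.8
```

Emit:
carry_out --series '[{"delta_pos": [0, 24, -30], "turn": [0, 0, 0], "hand": 0.2}, {"delta_pos": [0, 24, -60], "turn": [0, 0, 0], "hand": 0.2}, {"delta_pos": [0, 24, -60], "turn": [0, 0, 0], "hand": 0.2}]'

```text
clock: 3.58
eef_pos: [518.0, -3.6, 107.0]
eef_rot: [3.142, 0.004, -0.088]
wrist_force: [0.4, 0.3, -0.1]
finger_gap: 35.8
```

Run:
```python
from h import *
s=read_state();print(s['eef_pos'],s['eef_rot'],s['wrist_force'],s['finger_gap'])
snap('wrist','w2')
```

```text
[517.99823336  -3.55662232 106.95722087] [ 3.14152574  0.00373179 -0.08768888] [ 0.38452908  0.29547029 -0.10248241] 35.817171437866634
```

View pics/w2.png

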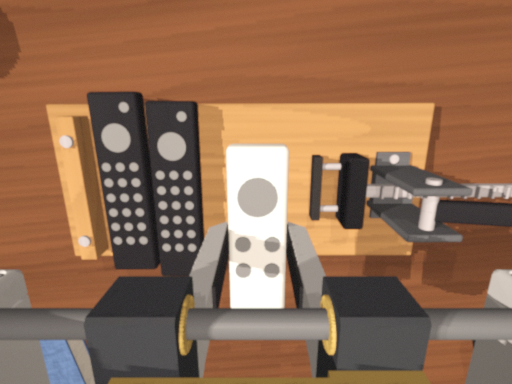

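The carried white remote is at (257,225). Remote B's right edge runs from (199,104) to (203,250), and the pad's front edge runs from (311,156) to (311,220). Next I compute the gap.

Run:
```python
from h import *
print('B',ray('w2',(199,104),30),ray('w2',(203,250),30))
print('A',ray('w2',(144,94),30),ray('w2',(157,268),30),ray('w2',(92,94),30))
print('stop',ray('w2',(85,120),36),ray('w2',(99,260),36))
p=[ray('w2',q,29)for q in[(312,156),(312,220)]];print('pad',p)
print('board',ray('w2',(433,104),12),ray('w2',(50,105),12), ray('w2',(412,257),12))
```

```text
B [603.8994608  35.8769532  30.       ] [471.18884046  51.10325891  30.        ]
A [615.63162503  79.65537629  30.        ] [455.91039721  98.33894475  30.        ] [619.35895507 122.10241634  30.        ]
stop [599.50063807 129.6155069   36.        ] [472.43391659 148.60005211  36.        ]
pad [array([552.22428671, -55.84963549,  29.        ]), array([492.37607654, -53.72634276,  29.        ])]
board [ 586.10443365 -167.09045996   12.        ] [614.9263637  170.82797612  12.        ] [ 435.47704213 -157.50244965   12.        ]
```

Emit:
carry_out --series '[{"delta_pos": [3, -1, -45], "turn": [0, 0, 0], "hand": 0.2}, {"delta_pos": [3, -1, -75], "turn": [0, 0, 0], "hand": 0.2}, {"delta_pos": [3, -1, -86], "turn": [0, 0, 0], "hand": 0.2}, {"delta_pos": [3, -1, -90.5], "turn": [0, 0, 0], "hand": 0.2}, {"delta_pos": [3, -1, -90.5], "turn": [0, 0, 0], "hand": 0.2}]'

```text
clock: 4.25
eef_pos: [522.7, -5.0, 19.0]
eef_rot: [-3.142, -0.002, -0.088]
wrist_force: [-0.4, -0.8, -1.1]
finger_gap: 35.7
```

Emit:
carry_out --series '[{"delta_pos": [0, 0, 0], "turn": [0, 0, 0], "hand": 0.2}, {"delta_pos": [0, 0, 0], "turn": [0, 0, 0], "hand": 0.2}]'

```text
clock: 4.5
eef_pos: [522.4, -4.9, 18.6]
eef_rot: [-3.142, -0.001, -0.088]
wrist_force: [0.3, -0.3, -0.5]
finger_gap: 35.7
```

Emit:
carry_out --series '[{"delta_pos": [0, 0, -1.2], "turn": [0, 0, 0], "hand": 0.2}, {"delta_pos": [0, 0, -2.2], "turn": [0, 0, 0], "hand": 0.2}, {"delta_pos": [0, 0, -2.2], "turn": [0, 0, 0], "hand": 0.2}]'

```text
clock: 4.88
eef_pos: [522.1, -4.9, 15.9]
eef_rot: [-3.142, -0.0, -0.088]
wrist_force: [-1.4, -0.3, 2.2]
finger_gap: 36.1
```

Contact shows as +2 N on the wrist, so the remote is on the bed. I release and lift away.

Emit:
carry_out --series '[{"delta_pos": [0, 0, 0], "turn": [0, 0, 0], "hand": 0.56}, {"delta_pos": [0, 0, 0], "turn": [0, 0, 0], "hand": 0.56}, {"delta_pos": [0, 0, 0], "turn": [0, 0, 0], "hand": 0.56}, {"delta_pos": [0, 0, 20], "turn": [0, 0, 0], "hand": 0.56}, {"delta_pos": [0, 0, 60], "turn": [0, 0, 0], "hand": 0.56}, {"delta_pos": [0, 0, 110], "turn": [0, 0, 0], "hand": 0.56}, {"delta_pos": [0, -20, 160], "turn": [0, 0, 0], "hand": 0.3}, {"delta_pos": [0, -60, 180], "turn": [0, 0, 0], "hand": 0}]'

```text
clock: 5.88
eef_pos: [522.8, -64.9, 198.9]
eef_rot: [3.141, -0.004, -0.086]
wrist_force: [-0.5, -0.5, -0.9]
finger_gap: 35.8
```

Run:
```python
from h import *
s=read_state();print(s['eef_pos'],s['eef_rot'],s['wrist_force'],s['finger_gap'])
snap('wrist','w3'); snap('side','s3'); crop('side','x',0,1,0,1,1) if 0 else crop('side0' if 0 else 's3','s3c',200,330,160,310,4)
```

```text
[522.83401144 -64.91463841 198.87049848] [ 3.14129591 -0.00418428 -0.08621759] [-0.46525881 -0.45511865 -0.85895213] 35.84521918802442
```

View pics/w3.png

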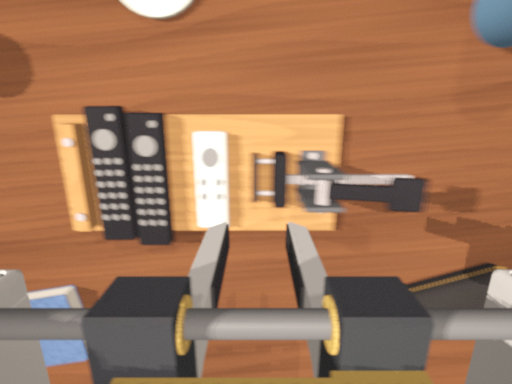

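View pics/s3c.png

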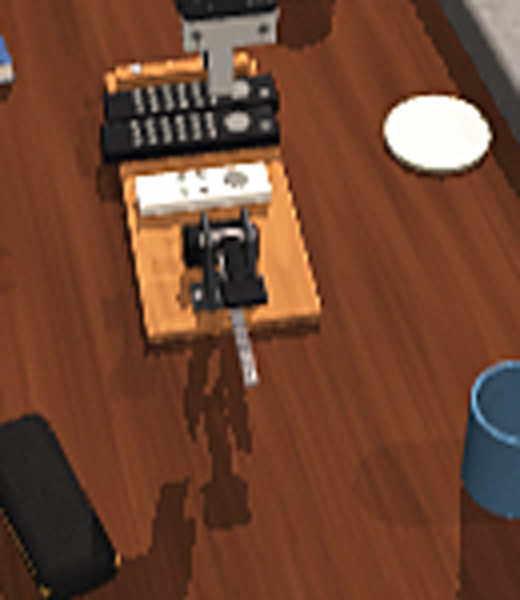

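The short remote lies flat at (211,180), parallel to the others and in line with the pad (255,177). The thumb plate is at about (407,194). I measure from this view.

Run:
```python
from h import *
crop('w3','w3c',40,430,95,255,2)
print('thumb',ray('w3',(407,194),102))
for n,p,z in [('stop',(89,175),36),('Aleft',(93,175),30),('Aright',(129,175),30),('Bl',(132,178),30),('Br',(168,178),30),('sl',(194,180),28),('sr',(228,180),28),('pad',(253,178),29)]:
    print(n,ray('w3',p,z).round(1))
```

```text
thumb [ 509.33796656 -211.12894535  102.        ]
stop [543.  131.2  36. ]
Aleft [541.5 130.   30. ]
Aright [537.8  86.9  30. ]
Bl [533.8  84.1  30. ]
Br [530.1  40.9  30. ]
sl [524.5  10.5  28. ]
sr [520.9 -30.6  28. ]
pad [521.  -61.1  29. ]
```

View pics/w3c.png

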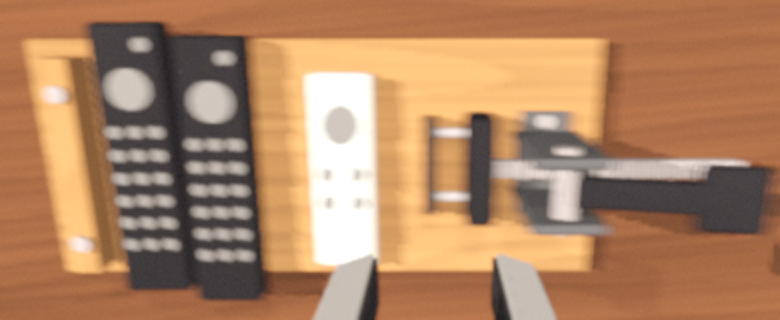

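Emit:
carry_out --series '[{"delta_pos": [-6, -50, 0], "turn": [0, 0, 0], "hand": 0}, {"delta_pos": [-12, -100, 0], "turn": [0, 0, 0], "hand": 0}, {"delta_pos": [-17, -144, -20], "turn": [0, 0, 0], "hand": 0}, {"delta_pos": [-17, -144, -60], "turn": [0, 0, 0], "hand": 0}, {"delta_pos": [-17, -144, -80], "turn": [0, 0, 0], "hand": 0}, {"delta_pos": [-17, -144, -80], "turn": [0, 0, 0], "hand": 0}, {"delta_pos": [-17, -144, -80], "turn": [0, 0, 0], "hand": 0}]'

```text
clock: 6.85
eef_pos: [505.5, -208.6, 116.4]
eef_rot: [3.141, -0.001, -0.088]
wrist_force: [0.4, -0.0, 0.3]
finger_gap: 0.5
```

Run:
```python
from h import *
s=read_state();print(s['eef_pos'],s['eef_rot'],s['wrist_force'],s['finger_gap'])
snap('wrist','w4'); snap('side','s4'); crop('s4','s4c',200,330,160,310,4)
```

```text
[ 505.47053612 -208.62583698  116.44826141] [ 3.14135148e+00 -7.33901485e-04 -8.78427224e-02] [ 0.4182911  -0.04125636  0.33881921] 0.5163447288183329
```

View pics/w4.png

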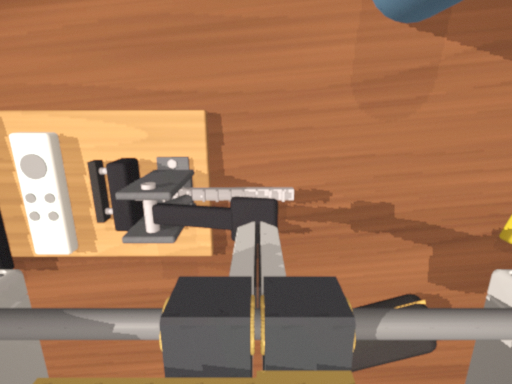

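View pics/s4c.png

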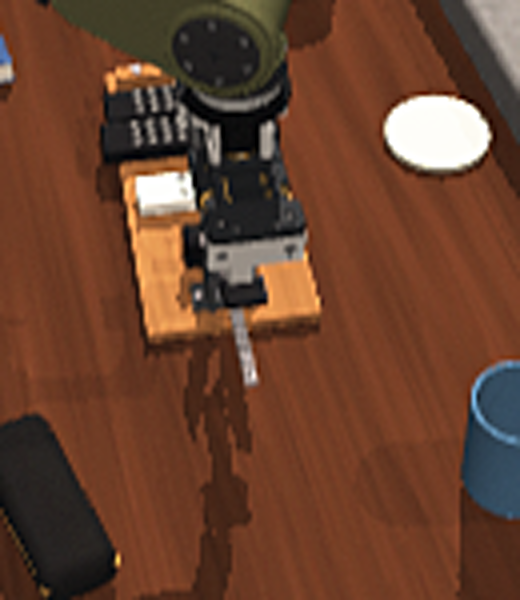

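The fingertips are over the thumb plate at (256,212), and the pad and jaw are visible at (98,190) and (125,190). First stroke.

Emit:
carry_out --series '[{"delta_pos": [0, 0, -18], "turn": [0, 0, 0], "hand": 0}, {"delta_pos": [0, 0, -32], "turn": [0, 0, 0], "hand": 0}, {"delta_pos": [0, 0, -43], "turn": [0, 0, 0], "hand": 0}, {"delta_pos": [0, 0, -43], "turn": [0, 0, 0], "hand": 0}]'

```text
clock: 7.45
eef_pos: [505.1, -208.6, 71.7]
eef_rot: [-3.141, 0.0, -0.088]
wrist_force: [0.9, 1.2, 6.0]
finger_gap: 0.2
```

Run:
```python
from h import *
snap('wrist','w5')
```

```text
(no output)
```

View pics/w5.png

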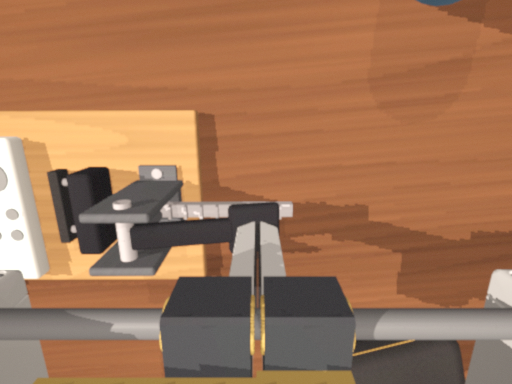

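Emit:
carry_out --series '[{"delta_pos": [0, 0, 15], "turn": [0, 0, 0], "hand": 0}, {"delta_pos": [0, 0, 32], "turn": [0, 0, 0], "hand": 0}, {"delta_pos": [0, 0, 32], "turn": [0, 0, 0], "hand": 0}]'

```text
clock: 7.88
eef_pos: [505.6, -209.1, 106.3]
eef_rot: [3.141, -0.002, -0.088]
wrist_force: [-1.0, -0.1, 0.1]
finger_gap: 0.2
```

```bash
cat >> h.py <<'E'
O=np.array([520.7,-18.2]); ex=np.array([.996,-.088]); ey=np.array([.088,.996])
def H(tag,uv,z):
    p=ray(tag,uv,z)[:2]-O; return np.round([p@ex,p@ey],1)
E
python3 - <<'E'
from h import *
print(H('w4',(139,160),44),H('w4',(119,160),44),H('w4',(91,162),29),H('w4',(62,134),28))
print(H('w5',(110,168),44),H('w5',(83,168),44),H('w5',(51,172),29),H('w5',(22,140),28))
E
```

```text
[ 38.  -91.1] [ 38. -74.] [ 33.5 -41.3] [ 58.5 -18.8]
[ 39.8 -87.7] [ 39.8 -68.6] [ 33.6 -34.6] [ 57.8 -17. ]
```

The first stroke drove the jaw about 5 mm, the rest being idle travel. The row needs about 75 mm more before contact, so several full strokes are safe.

Emit:
carry_out --series '[{"delta_pos": [0, 0, -15], "turn": [0, 0, 0], "hand": 0}, {"delta_pos": [0, 0, -35], "turn": [0, 0, 0], "hand": 0}, {"delta_pos": [0, 0, -35], "turn": [0, 0, 0], "hand": 0}, {"delta_pos": [0, 0, -35], "turn": [0, 0, 0], "hand": 0}, {"delta_pos": [0, 0, -15], "turn": [0, 0, 0], "hand": 0}, {"delta_pos": [0, 0, 0], "turn": [0, 0, 0], "hand": 0}, {"delta_pos": [0, 0, 0], "turn": [0, 0, 0], "hand": 0}]'

```text
clock: 8.75
eef_pos: [505.1, -208.9, 104.8]
eef_rot: [3.141, -0.001, -0.088]
wrist_force: [0.8, 0.2, -0.1]
finger_gap: 0.6
```

Emit:
carry_out --series '[{"delta_pos": [0, 0, -15], "turn": [0, 0, 0], "hand": 0}, {"delta_pos": [0, 0, -35], "turn": [0, 0, 0], "hand": 0}, {"delta_pos": [0, 0, -35], "turn": [0, 0, 0], "hand": 0}, {"delta_pos": [0, 0, -35], "turn": [0, 0, 0], "hand": 0}, {"delta_pos": [0, 0, -15], "turn": [0, 0, 0], "hand": 0}, {"delta_pos": [0, 0, 0], "turn": [0, 0, 0], "hand": 0}, {"delta_pos": [0, 0, 0], "turn": [0, 0, 0], "hand": 0}]'

```text
clock: 9.62
eef_pos: [505.1, -208.9, 104.6]
eef_rot: [3.141, -0.0, -0.088]
wrist_force: [-0.0, 0.8, -0.4]
finger_gap: 0.5
```

Run:
```python
from h import *
snap('wrist','w6');snap('top','t6');crop('t6','t6c',155,365,165,245,3.7)
```

```text
(no output)
```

View pics/w6.png

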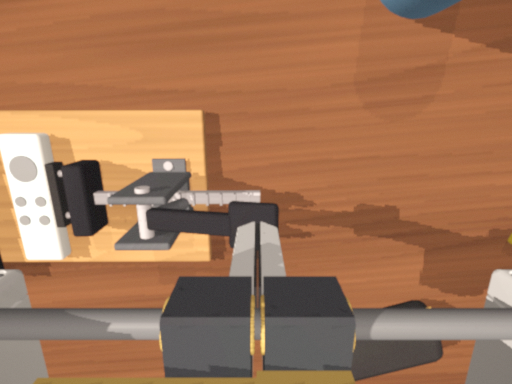

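View pics/t6c.png

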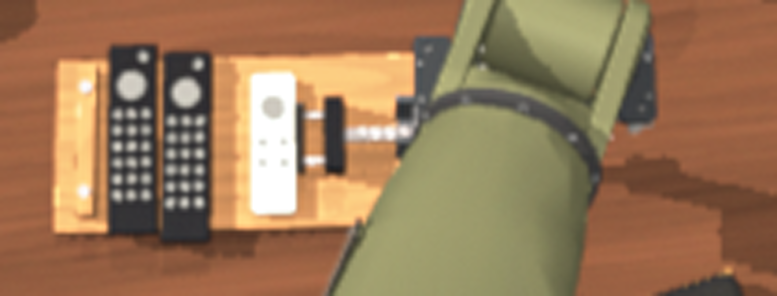

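The pad has just reached the short remote (top crop x≈298). The jaw has driven about 29 mm in total, so about 12 mm per stroke. The row closes at roughly 77 mm. Two more full strokes, then a look.

Emit:
carry_out --series '[{"delta_pos": [0, 0, -15], "turn": [0, 0, 0], "hand": 0}, {"delta_pos": [0, 0, -25], "turn": [0, 0, 0], "hand": 0}, {"delta_pos": [0, 0, -34], "turn": [0, 0, 0], "hand": 0}, {"delta_pos": [0, 0, -34], "turn": [0, 0, 0], "hand": 0}, {"delta_pos": [0, 0, -15], "turn": [0, 0, 0], "hand": 0}, {"delta_pos": [0, 0, 0], "turn": [0, 0, 0], "hand": 0}, {"delta_pos": [0, 0, 0], "turn": [0, 0, 0], "hand": 0}]'

```text
clock: 10.6
eef_pos: [505.3, -209.0, 104.9]
eef_rot: [3.141, -0.001, -0.088]
wrist_force: [0.1, 0.0, 0.2]
finger_gap: 0.4
```

Emit:
carry_out --series '[{"delta_pos": [0, 0, -15], "turn": [0, 0, 0], "hand": 0}, {"delta_pos": [0, 0, -25], "turn": [0, 0, 0], "hand": 0}, {"delta_pos": [0, 0, -34], "turn": [0, 0, 0], "hand": 0}, {"delta_pos": [0, 0, -34], "turn": [0, 0, 0], "hand": 0}, {"delta_pos": [0, 0, -15], "turn": [0, 0, 0], "hand": 0}, {"delta_pos": [0, 0, 0], "turn": [0, 0, 0], "hand": 0}, {"delta_pos": [0, 0, 0], "turn": [0, 0, 0], "hand": 0}]'

```text
clock: 11.48
eef_pos: [505.2, -208.9, 104.7]
eef_rot: [3.141, -0.001, -0.088]
wrist_force: [-0.3, -0.2, -0.3]
finger_gap: 0.2
```

Run:
```python
from h import *
snap('wrist','w7');snap('top','t7');crop('t7','t7c',155,365,165,245,3.7)
```

```text
(no output)
```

View pics/t7c.png

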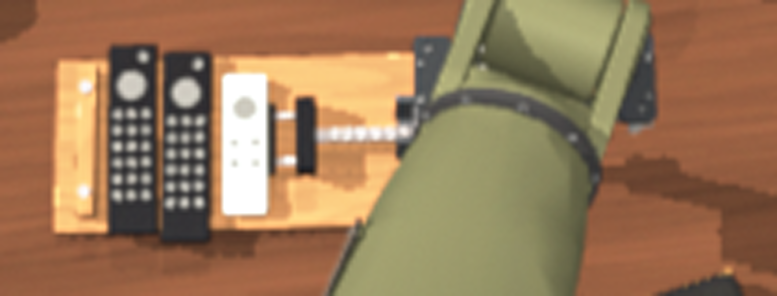

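View pics/w7.png

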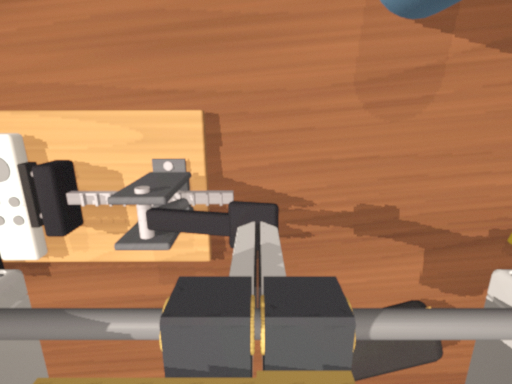

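The short remote is now about 10 mm from B (crop x 222 against 210). The jaw is at about 52 mm. About 21 mm of gaps remain, so one more full stroke is safe.

Emit:
carry_out --series '[{"delta_pos": [0, 0, -15], "turn": [0, 0, 0], "hand": 0}, {"delta_pos": [0, 0, -25], "turn": [0, 0, 0], "hand": 0}, {"delta_pos": [0, 0, -34], "turn": [0, 0, 0], "hand": 0}, {"delta_pos": [0, 0, -34], "turn": [0, 0, 0], "hand": 0}, {"delta_pos": [0, 0, -15], "turn": [0, 0, 0], "hand": 0}, {"delta_pos": [0, 0, 0], "turn": [0, 0, 0], "hand": 0}, {"delta_pos": [0, 0, 0], "turn": [0, 0, 0], "hand": 0}]'

```text
clock: 12.45
eef_pos: [505.2, -209.0, 104.9]
eef_rot: [3.141, -0.001, -0.088]
wrist_force: [-0.6, 0.3, 0.2]
finger_gap: 0.1
```

Run:
```python
from h import *
snap('wrist','w8');snap('top','t8');crop('t8','t8c',155,275,170,240,6.5)
```

```text
(no output)
```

View pics/t8c.png

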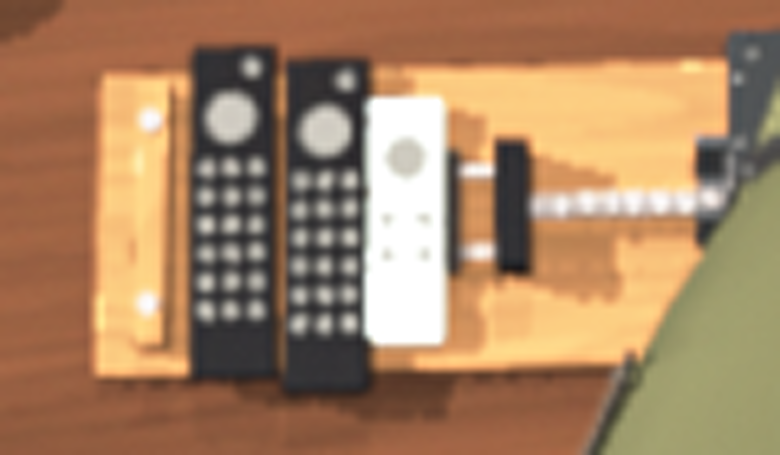

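View pics/w8.png

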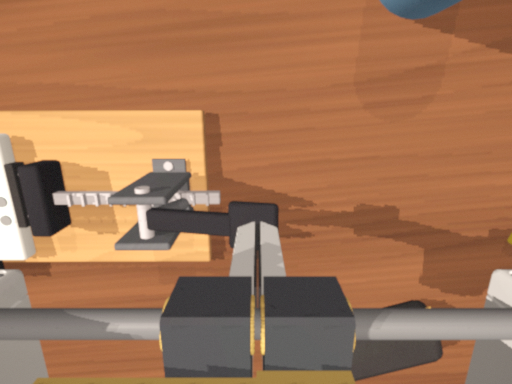

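```bash
cat >> h.py <<'E'
def HC(tag,xs,v,z,x0=155,y0=170,s=6.5):
    return [H(tag,(x0+(x+.5)/s-.5,y0+(v+.5)/s-.5),z)[1] for x in xs]
E
python3 - <<'E'
from h import *
print('stop top',HC('t8',[165],210,36),'stop bottom',HC('t8',[175],210,12))
print('A',HC('t8',[193,276],210,30),'B',HC('t8',[287,369],210,30),'S',HC('t8',[365,446],210,28),'pad',HC('t8',[448,458],210,29),'blk',HC('t8',[497,529],210,44))
E
```

```text
stop top [np.float64(163.3)] stop bottom [np.float64(162.4)]
A [np.float64(150.8), np.float64(110.6)] B [np.float64(105.3), np.float64(65.6)] S [np.float64(67.7), np.float64(28.5)] pad [np.float64(27.5), np.float64(22.6)] blk [np.float64(2.9), np.float64(-12.4)]
```

The end stop is at y≈163 and A's far face at 151, so there is a 12 mm gap there. A–B is about 4 mm, and the short remote touches B. That leaves about 15–16 mm of travel before squeezing, so one more full stroke (12 mm) is safe.

Emit:
carry_out --series '[{"delta_pos": [0, 0, -15], "turn": [0, 0, 0], "hand": 0}, {"delta_pos": [0, 0, -25], "turn": [0, 0, 0], "hand": 0}, {"delta_pos": [0, 0, -34], "turn": [0, 0, 0], "hand": 0}, {"delta_pos": [0, 0, -34], "turn": [0, 0, 0], "hand": 0}, {"delta_pos": [0, 0, -15], "turn": [0, 0, 0], "hand": 0}, {"delta_pos": [0, 0, 0], "turn": [0, 0, 0], "hand": 0}, {"delta_pos": [0, 0, 0], "turn": [0, 0, 0], "hand": 0}]'

```text
clock: 13.42
eef_pos: [505.2, -209.0, 104.9]
eef_rot: [3.141, -0.001, -0.088]
wrist_force: [-0.3, 0.1, -0.4]
finger_gap: 0.3
```

Run:
```python
from h import *
snap('wrist','w9');snap('top','t9');crop('t9','t9c',155,275,170,240,6.5);crop('w9','w9c',0,120,120,280,3.7)
```

```text
(no output)
```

View pics/t9c.png

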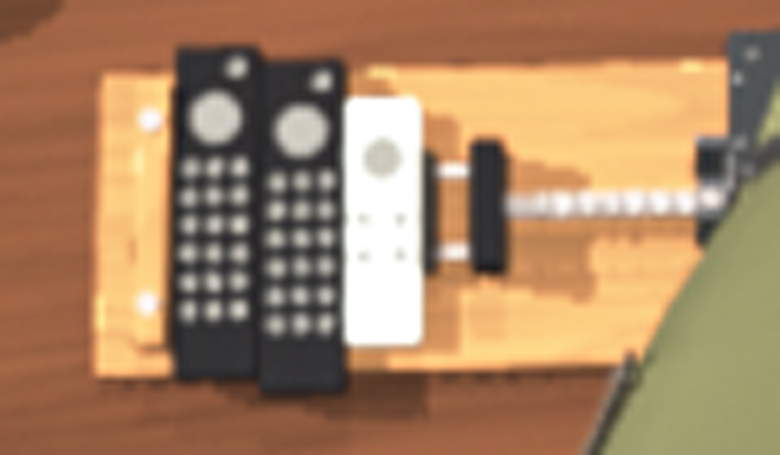

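View pics/w9c.png

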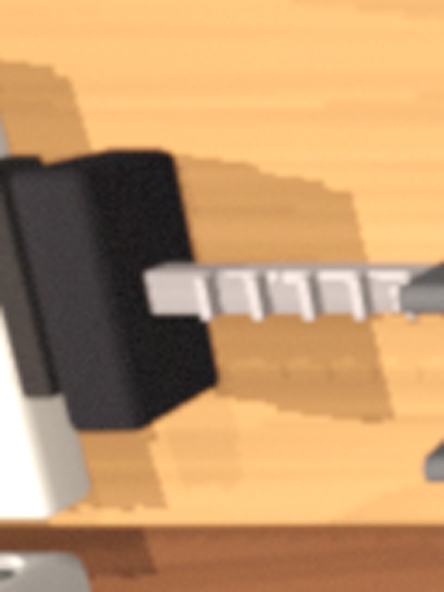

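Run:
```python
from h import *
print('A',HC('t9',[176,260],210,30),'B',HC('t9',[261,346],210,30),'S',HC('t9',[344,423],210,28),'pad',HC('t9',[425,437],210,29),'blk',HC('t9',[471,506],210,44))
```

```text
A [np.float64(159.0), np.float64(118.3)] B [np.float64(117.9), np.float64(76.7)] S [np.float64(77.9), np.float64(39.6)] pad [np.float64(38.6), np.float64(32.8)] blk [np.float64(15.4), np.float64(-1.4)]
```

The row now touches throughout, with A about 4 mm from the stop and the pad about 1–2 mm in. The final stroke I press part-way in steps, watching force and pictures.

Emit:
carry_out --series '[{"delta_pos": [0, 0, -10], "turn": [0, 0, 0], "hand": 0}, {"delta_pos": [0, 0, -18], "turn": [0, 0, 0], "hand": 0}, {"delta_pos": [0, 0, -22], "turn": [0, 0, 0], "hand": 0}, {"delta_pos": [0, 0, -25], "turn": [0, 0, 0], "hand": 0}, {"delta_pos": [0, 0, -25], "turn": [0, 0, 0], "hand": 0}]'

```text
clock: 14.15
eef_pos: [505.1, -209.5, 79.4]
eef_rot: [3.141, -0.0, -0.088]
wrist_force: [-1.1, -3.9, 8.4]
finger_gap: 0.4
```

Run:
```python
from h import *
s=read_state();print(s['eef_pos'],s['wrist_force'])
snap('top','t10');crop('t10','t10c',155,275,170,240,6.5)
```

```text
[ 505.13578397 -209.46861486   79.42610822] [-1.13902631 -3.93007826  8.38130959]
```

View pics/t10c.png

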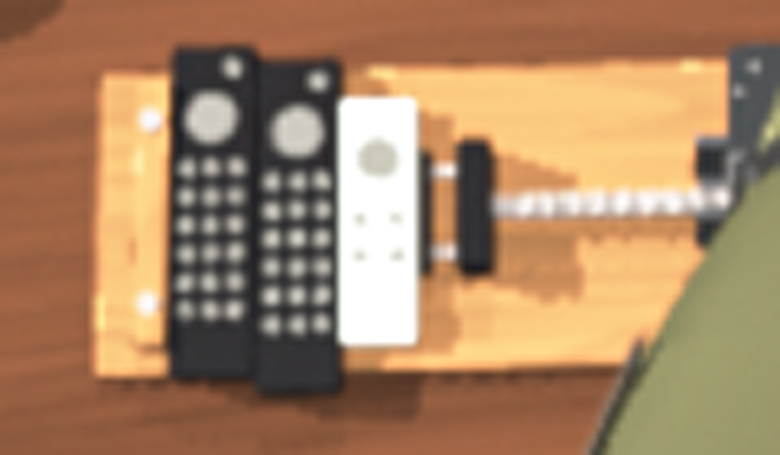

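Emit:
carry_out --series '[{"delta_pos": [0, 0, -2], "turn": [0, 0, 0], "hand": 0}, {"delta_pos": [0, 0, -4], "turn": [0, 0, 0], "hand": 0}, {"delta_pos": [0, 0, -4], "turn": [0, 0, 0], "hand": 0}, {"delta_pos": [0, 0, -4], "turn": [0, 0, 0], "hand": 0}]'

```text
clock: 14.7
eef_pos: [505.2, -209.3, 75.7]
eef_rot: [3.141, -0.001, -0.088]
wrist_force: [-2.9, -2.5, 10.9]
finger_gap: 0.7
```

Run:
```python
from h import *
s=read_state();print(s['eef_pos'],s['wrist_force'])
snap('top','t11');crop('t11','t11c',155,275,170,240,6.5);snap('wrist','w11');snap('side','s11');crop('s11','s11c',200,330,160,310,4)
def edges(tag,v0=196,v1=208):
    g=np.load(f'pics/{tag}.npz')['im'][v0:v1].mean(2).mean(0); print(tag,[int(x) for x in g[205:242]])
for t in ['t7','t8','t9','t10','t11']: edges(t,191,194); edges(t,197,199)
```

```text
[ 505.17276522 -209.33471917   75.70147582] [-2.92019307 -2.45916282 10.94258807]
t7 [192, 184, 156, 110, 62, 48, 50, 95, 148, 158, 244, 255, 255, 239, 217, 206, 205, 210, 229, 252, 255, 255, 153, 117, 133, 151, 153, 168, 190, 158, 82, 67, 62, 62, 82, 143, 191]
t7 [174, 126, 105, 169, 169, 95, 63, 108, 149, 159, 244, 255, 255, 255, 255, 252, 251, 253, 255, 255, 255, 255, 128, 56, 99, 153, 159, 155, 151, 128, 63, 50, 51, 50, 49, 91, 153]
t8 [191, 184, 155, 106, 52, 62, 187, 255, 255, 247, 221, 210, 205, 208, 223, 246, 255, 255, 191, 124, 132, 148, 151, 160, 182, 182, 92, 69, 71, 71, 80, 134, 190, 192, 192, 195, 195]
t8 [171, 96, 107, 175, 164, 83, 173, 255, 255, 255, 255, 250, 244, 249, 255, 255, 255, 255, 163, 63, 89, 138, 156, 156, 153, 140, 63, 49, 51, 51, 49, 72, 128, 152, 152, 152, 153]
t9 [63, 45, 99, 244, 255, 254, 234, 216, 206, 207, 218, 243, 255, 255, 230, 133, 128, 145, 149, 152, 167, 184, 119, 73, 70, 71, 75, 122, 180, 193, 196, 195, 195, 195, 195, 195, 195]
t9 [173, 107, 91, 241, 255, 255, 255, 251, 245, 248, 253, 255, 255, 255, 214, 78, 63, 105, 156, 162, 161, 144, 77, 50, 51, 49, 48, 60, 112, 151, 153, 151, 151, 152, 151, 152, 154]
t10 [47, 77, 236, 255, 255, 238, 218, 210, 208, 216, 230, 252, 255, 255, 156, 122, 136, 150, 150, 145, 113, 74, 69, 70, 74, 122, 181, 192, 191, 192, 196, 195, 195, 196, 195, 195, 195]
t10 [144, 84, 235, 255, 255, 255, 254, 251, 247, 250, 255, 255, 255, 255, 127, 57, 100, 153, 158, 145, 77, 49, 51, 50, 47, 59, 111, 153, 155, 153, 152, 152, 152, 152, 151, 151, 154]
t11 [46, 78, 236, 255, 255, 239, 218, 210, 208, 216, 230, 252, 255, 255, 156, 122, 138, 150, 143, 109, 74, 70, 70, 74, 101, 156, 191, 191, 192, 195, 195, 195, 196, 195, 196, 195, 195]
t11 [144, 84, 235, 255, 255, 255, 254, 251, 247, 250, 255, 255, 255, 255, 127, 57, 100, 154, 145, 93, 54, 50, 52, 49, 53, 97, 153, 154, 153, 153, 153, 152, 151, 152, 152, 152, 155]
```

View pics/t11c.png

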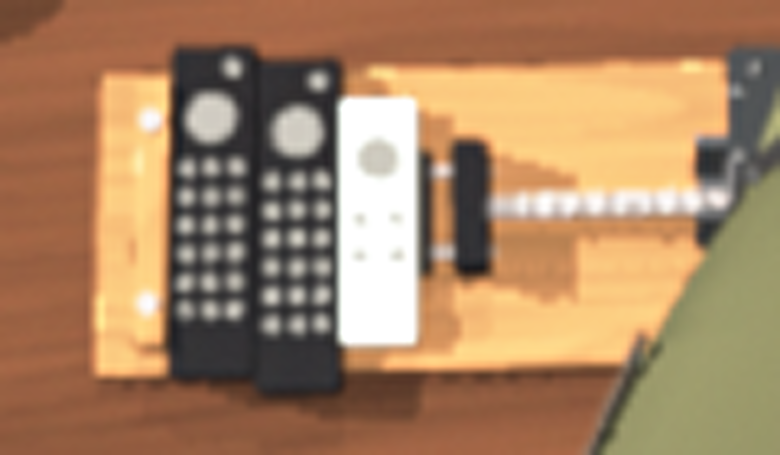

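View pics/s11c.png

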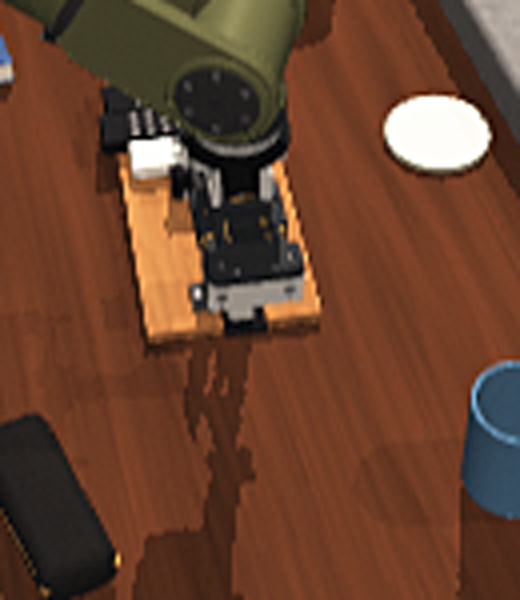

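View pics/w11.png

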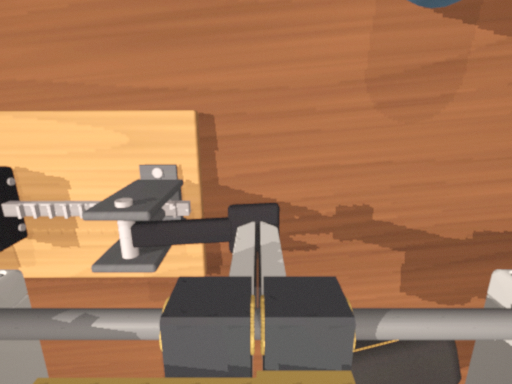

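Between the last two pictures the short remote stayed put (its right edge is 13.43 px in both), so the row is at the stop. The gap from the block's edge to the remote's edge shrank 2.3 px × 3.1 mm ≈ 7 mm from free, so the pad is about half-way in. The thumb force is 10.9 N, which agrees. I hold steady for a moment.

Emit:
carry_out --series '[{"delta_pos": [0, 0, 0], "turn": [0, 0, 0], "hand": 0}, {"delta_pos": [0, 0, 0], "turn": [0, 0, 0], "hand": 0}, {"delta_pos": [0, 0, 0], "turn": [0, 0, 0], "hand": 0}, {"delta_pos": [0, 0, 0], "turn": [0, 0, 0], "hand": 0}]'

```text
clock: 15.35
eef_pos: [505.2, -209.3, 75.7]
eef_rot: [3.141, -0.001, -0.088]
wrist_force: [-2.7, -2.9, 9.9]
finger_gap: 0.2
```

Run:
```python
from h import *
s=read_state();print(s['eef_pos'],s['wrist_force'])
snap('top','t12')
g=np.load('pics/t12.npz')['im'][197:199].mean(2).mean(0);print([int(x) for x in g[205:235]])
# angles of edges
im=np.load('pics/t12.npz')['im'].astype(float).mean(2)
def edge(v,u0,u1,lev):
    r=im[v,u0:u1]
    for i in range(len(r)-1):
        if (r[i]-lev)*(r[i+1]-lev)<0: return u0+i+(r[i]-lev)/(r[i]-r[i+1])
for nm,u0,u1,lev,vs,z in [('S right',214,222,200,range(187,221,3),28),('B/S',203,210,150,range(188,221,3),29),('A left',178,186,100,range(186,224,3),30)]:
    P=np.array([ray('t12',(edge(v,u0,u1,lev),v),z)[:2] for v in vs if edge(v,u0,u1,lev)])
    k=np.polyfit(P[:,0],P[:,1],1);print(nm,k[0],np.std(P[:,1]-np.polyval(k,P[:,0])))
```

```text
[ 505.19612714 -209.31046297   75.7219459 ] [-2.67731566 -2.85701596  9.90781447]
[144, 84, 235, 255, 255, 255, 254, 251, 247, 250, 255, 255, 255, 255, 128, 56, 101, 154, 145, 93, 53, 50, 51, 49, 52, 97, 152, 154, 153, 153]
S right -0.04836698363362553 3.714427127009811
B/S -0.029061392754476584 4.681588928881501
A left -0.093317610331154 0.39697762002013465
```

The first two edge fits picked up the pad and buttons (residuals 4–5 mm), so I discard them. A's edge (-0.093) matches the holder's yaw, and the crop shows the remotes flush and parallel. I hand in.

```bash
python3 -c "
from cell import sign_off
print(sign_off())"
```

```text
the job is handed in; nothing more can be done
None
```

I laid the white short remote flat in the holder between the pad and the two long remotes and let go. Then I pumped the trigger through six full strokes plus one partial one. I handed in at about 15.4 s of 72 s with the trigger still held down; the hand-in gave no verdict.

**Last checks that agreed**
- **Row against the stop:** the short remote did not move during the last push, which means the row was already against the end stop. In the top view the three remotes look flush and parallel, and remote A's edge matches the holder's direction (-0.093 against -0.088 rad).
- **Pad:** about 7 mm in, give or take 1 mm. I estimated this from pixel edges in the top view, and the thumb force roughly agrees.
- **Trigger:** held about 27 mm down with about 10 N, and the arm was steady.

**Checks that failed or disagreed**
- **Automatic angle check:** the line fits for the short remote's and remote B's edges were unusable, with 4–5 mm residuals. That those two are parallel is judged by eye from the picture.
- **End-stop gap:** my first estimate, about 7 mm, disagreed with the later 12 mm. I used the later one.
- **Other objects:** I sent the arm nowhere near them but did not measure their positions again at the end.

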